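# Change the vice over from the setting block to the V-block

### The job

Change the little vice over for round parts: slide its front jaw back, swap the steel setting block in the vice with the V-block in the black stand, standing the setting block on the bare plate in the meantime, and slide the jaw up snug against the V-block again. In the end the V-block stands upright on the vice's bed between the jaws and the setting block is fully down in the seat the V-block came from. Don't drop or tip either block, and leave the step block and the loose things around alone.

Things in the scene. Friction and masses are not known exactly. Their poses are not given: they have to be found in the camera images.
- mini_vice: Small grey toolmaker vice, 148 x 52 x 48 mm, fixed to the plate. Origin on the plate under its middle; x along the vice toward the fixed rear jaw, y along the jaws. Bed 22 mm above the plate; fixed jaw's gripping face at x = +48.5 mm; both jaws 52 mm wide in y, tops at 48 mm. The knurled screw in front (x -74 to -55 mm, up to 33 mm high, cross bar 38 mm) is not used.
- mini_vice_jaw (a joint): Slide of the front jaw, in m: 0 = shut, 0.035 = fully open, growing toward the vice's -x. Clear gap between the jaws = this value + 0.7 mm. The jaw stays where it is left; sliding it takes about 2 N. At the start it stands just up to the setting block (0.024 to 0.0255).
- jaw_top (a point): Middle of the top of the front jaw (moves with it), axes as the vice; it lies at vice x = 36.9 mm minus the slide's value. The jaw is a block 22 mm (x) by 52 mm (y), from 22 to 48 mm above the plate; it can be gripped from above across its 52 mm width, with open space on both sides.
- setting_block: Plain ground steel block with two dark holes, 24 (x) x 37 (y) x 25 (z) mm, 0.11 kg. Origin at the centre of its underside. It starts in the vice, axes as the vice, against the fixed jaw, its top 1 mm below the jaw tops, so only its ends (37 mm apart) can be gripped, the fingers going between the opened jaws, a few mm off its middle to clear the fixed jaw.
- v_block: Steel V-block, 28 (x) x 36 (y) x 40 (z) mm, 0.2 kg, with a V groove 14 mm wide and 7 mm deep along y in its top. Origin at the centre of its underside. It starts in one of the stand's two seats, axes nearly as the stand's, its top 17 mm above the cheeks, where its ends can be gripped. In the vice its 28 mm width goes between the jaws; the slide reads about 0.0273 at contact.
- block_stand: Black stand screwed to the plate, 50 (x) x 164 (y) mm, origin on the plate under its middle, with two seats: floor 10 mm above the plate, 31 (x) x 42.5 (y) mm inside. At each seat's y ends are cheeks, 6 mm thick, tops 33 mm above the plate; front and back only a 4 mm lip, 5 mm high. The setting block goes in with its 37 mm along y, held by its front and back faces (24 mm).
- seat_0 (a point): Centre of the floor of the stand's seat at y = -42 mm, axes as the stand.
- seat_1 (a point): Centre of the floor of the stand's seat at y = +42 mm, axes as the stand.
- step_block: Dark steel step block with three steps, 28 x 36 x 30 mm, loose, in the other seat of the stand; to be left alone. Origin at the centre of its underside.
- sleeve_a: Chrome sleeve standing on end, 19 mm across, 30 mm high, loose bystander. Origin under its centre.
- sleeve_b: Second such chrome sleeve, loose bystander.
- collet_nut: Black collet nut lying flat, 38 mm across, 18 mm high, loose bystander. Origin under its centre.
- hex_key: Black L-shaped hex key, 31 x 88 x 5 mm, loose bystander. Origin under its centre.
- brush: Dust brush with a wooden handle, 29 x 142 x 12 mm, loose bystander behind the vice. Origin under its centre.

How it is judged:
By the outcome, as a careful person would: the job done as asked, in the order asked, and still so for the second after the job is handed in, with the robot touching nothing.
It also fails if it takes over 64 s, if anything falls off the work surface, if the arm or the gripper's body presses on something with over 40 N, if the wrist force passes 120 N, or if a joint passes its speed limit or range.

### The arm

A 6-joint arm with a two-finger parallel gripper is mounted at the origin on a cart in front of the work surface, level with it; the furniture and walls round the work are solid. World frame = base frame: x ahead of the robot, y to its left, z up, the work surface at z = 0. Lengths are in m, angles in rad, forces in N, time in s.
With the tool pointing down it reaches from about 0.425 to 0.95 m from the base axis. Payload 3.5 kg.
Tool frame: the origin (TCP) lies at the very end of the fingers, on their centre line; the grasp point (between the pads) lies 19 mm behind it; z points along the fingers, y is the line along which they close (so a half turn about z gives the same grasp; the last joint's range is limited). The gripper opens to 85 mm and grips with 20 to 120 N. Pads are 22 mm wide; open, the fingers measure 114 mm over their backs; the gripper's body (76 mm by 85 mm) begins 54 mm behind the grasp point. The pads swing forward as they close: fully open they stand 13 mm farther back than shut.
Start: joints at [1.136, 0.286, 1.577, -0, 1.279, -0.15], TCP at [0.19, 0.648, 0.231] pointing down, gripper open.
Joint ranges: [-2.77, 2.77], [-0.9, 2.22], [0.21, 2.48], [-1.53, 4.67], [0.24, 2.81], [-2.84, 2.84]. Speed limits (rad/s): [2.79, 2.79, 3.14, 3.14, 3.14, 3.14].

### API

Orientations are given as a unit quaternion [x, y, z, w].
In Python, from plant import ctrl, read_camera gives the robot as it stands (ctrl), with the cameras as plain functions.
- The arm moves only by the tool shift_gripper, called as name(argument=value, ...), one argument or row to a line, values as JSON. Schema: {"type":"object","properties":{"offsets":{"type":"array","items":{"type":"object","properties":{"d":{"type":"array","items":{"type":"number"},"minItems":3,"maxItems":3},"rot":{"type":"array","items":{"type":"number"},"minItems":3,"maxItems":3},"aperture":{"type":"number"}},"additionalProperties":false,"required":["aperture"]},"minItems":1,"maxItems":10},"clamp_n":{"type":"number"},"only":{"type":"string"},"quiet":{"type":"boolean"},"lines":{"type":"string"}},"required":["offsets"],"additionalProperties":false}. offsets is a list of rows, 1 to 10 of them, each an object with the fields d (a list: dx, dy, dz in parts of the range, where 1.0 means 0.5 m), rot (a list: a rotation vector rx, ry, rz in parts of the range, where 1.0 means 90 degrees), aperture (the opening from 0.0 (shut) to 1.0 (fully open)); a field left out counts as zero (the opening has to be given); each row is the pose to reach, as a shift and turn from the pose commanded when the call began, along the tool's axes at that moment; what a row does not reach only later rows make up. A row lasts 1/8 s, in which the tool goes at most 0.0625 m and 0.188 rad, less where a joint would pass 70% of its speed; a pose out of reach is approached as far as the arm can. The fingers move at their own pace and stop on an object; clamp_n is the grip in N (left out, the last holds). Time passes only in rows, so rows that do not move let the fingers close. The tool returns the time, the measured TCP pose, the force, the opening and the grip force at its end. only (a regular expression) keeps the lines of the reply that match it, lines (a string "A,B") keeps lines A to B, and quiet returns only ok. Shift and turn numbers lie between -1 and 1, and a call with a number outside is refused. Input that does not fit is refused with a message, and nothing moves.
- ctrl.get_state(): the state, without advancing time (a new reading comes with each control period).
- read_camera(name): name is "scene" or "top"; returns a dict with "pixels" (384x512x3 uint8, red, green, blue), "camera_matrix" (3x3 intrinsics, pixels), "xyz" and "orientation" of the camera in the world. Camera axes: x right, y down, z forward; pixel columns grow to the right and rows downward; lengths in m; the calibration is good to about 2 mm. A picture is of the moment at which its call begins. There is no depth.
- ctrl.sign_off(): hands the job in; it is judged then, once.
The state is a dict: "time": time; "qpos": joint angles; "dq": joint speeds; "joint_efforts": joint torques, N m; "eef_pos": TCP position; "tcp_rot": TCP orientation; "contact_force": force on the tool from outside, world axes, zero at the start; "wrist_torque": the same for the moment, N m; "opening": opening from 0.0 (shut) to 1.0 (fully open); "finger_force": force on a finger pad.
Only numpy, scipy, OpenCV 4.12 (cv2) and the standard library are available. Lean on these libraries where they do the work, as an engineer would, in place of code of your own. Each camera call takes 0.05 s, during which the arm holds its last target. There are 200 camera calls.

## Working session

There is one attempt and no reset: what is moved stays moved. The work goes in short steps, Python scripts to look and compute and a tool call to move; the robot and the scene stay as the last step left them, time stands still between calls to the robot, and variables do not carry over. Pictures are saved under pics/ and viewed, at most 10 in all, crops included, and the job is handed in when it is done.

```bash
ls; mkdir -p pics
```

Run:
```python
from plant import ctrl, read_camera
import cv2,json
for n in ("scene","top"):
    c=read_camera(n); cv2.imwrite(f"pics/{n}0.png",cv2.cvtColor(c["pixels"],cv2.COLOR_RGB2BGR))
    print(n,c["camera_matrix"],c["xyz"],c["orientation"])
s=ctrl.get_state();print(s)
```

```text
pics
plant.py
scene [[495.74200794   0.         258.18873872]
 [  0.         495.74200794 193.08116747]
 [  0.           0.           1.        ]] [ 0.0915693  -0.6521082   0.89510952] [ 0.87714663 -0.29315288  0.12797418 -0.3581868 ]
top [[396.98409285   0.         257.72497555]
 [  0.         396.98409285 191.45628897]
 [  0.           0.           1.        ]] [ 0.50501489 -0.03454961  1.26458027] [ 0.71518894 -0.69806179  0.02156387 -0.02737729]
{'time': 0.1, 'qpos': array([ 1.13602738e+00,  2.87147415e-01,  1.57803591e+00,  1.24515091e-05,
        1.27859149e+00, -1.49985444e-01]), 'dq': array([ 0.00033768, -0.00187717, -0.00277931,  0.0005147 , -0.00033112,
       -0.00044147]), 'joint_efforts': array([ 7.88710950e-04, -4.07295549e+01, -2.93697345e+01, -1.13089009e-04,
        3.35922014e-03, -6.93361443e-06]), 'eef_pos': array([0.1893475 , 0.64728022, 0.23003572]), 'tcp_rot': array([ 1.41912763e-01,  9.89878567e-01, -1.04305948e-03, -3.20188603e-04]), 'contact_force': array([-0.08301883,  0.0864088 , -0.60797643]), 'wrist_torque': array([0.02366771, 0.0295915 , 0.03173976]), 'finger_force': 0.0, 'opening': 1.002175138083663}
```

View pics/scene0.png

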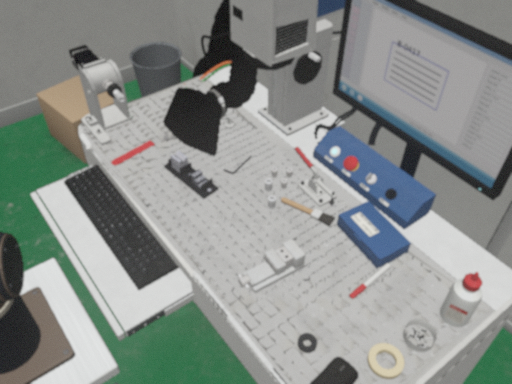

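View pics/top0.png

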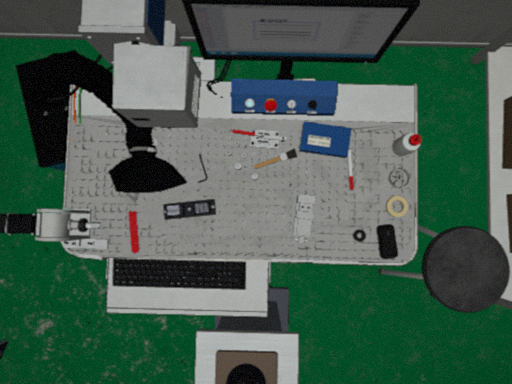

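The top view shows the vice at about (304,216), the stand at (190,209) and the brush at (275,158). In the scene view the vice is at (273,265) and the stand at (191,176). Next I enlarge both objects.

Create h.py:
```python
import numpy as np,cv2
from scipy.spatial.transform import Rotation as R
from plant import ctrl, read_camera
def cam(n):
    c=read_camera(n); c["R"]=R.from_quat(c["orientation"]).as_matrix(); return c
def proj(c,P):
    p=(np.atleast_2d(P)-c["xyz"])@c["R"]; q=p@np.array(c["camera_matrix"]).T; return q[:,:2]/q[:,2:]
def ray(c,uv,z):
    d=c["R"]@np.linalg.solve(c["camera_matrix"],[*uv,1]); return c["xyz"]+d*(z-c["xyz"][2])/d[2]
def crop(c,u,v,w,h,k):
    im=cv2.cvtColor(c["pixels"],cv2.COLOR_RGB2BGR)[v:v+h,u:u+w]
    im=cv2.resize(im,None,fx=k,fy=k,interpolation=cv2.INTER_CUBIC)
    for i in range(u-u%-10,u+w,10): cv2.putText(im,str(i),((i-u)*k,8),0,.3,(0,0,255)); cv2.line(im,((i-u)*k,10),((i-u)*k,15),(0,0,255))
    for j in range(v-v%-10,v+h,10): cv2.putText(im,str(j),(0,(j-v)*k),0,.3,(0,0,255))
    return im
```

Run:
```python
from h import *
t=cam("top");s=cam("scene")
print(proj(t,[[0,0,0],[.19,.648,.231]]),proj(s,[[.19,.648,.231]]))
for uv,z in [((304,216),.03),((190,209),.03)]: print(ray(t,uv,z))
a=np.hstack([crop(t,155,185,75,50,5),crop(t,285,190,40,50,5)])
b=np.hstack([crop(s,155,140,70,65,5),crop(s,230,230,85,65,5)])
cv2.imwrite("pics/a.png",a);cv2.imwrite("pics/b.png",b)
```

```text
[[245.56694155 382.49097067]
 [ -9.05012949 335.87774794]] [[-30.69130257  65.53688824]]
[ 0.51764988 -0.16869706  0.03      ]
[0.53072882 0.18601035 0.03      ]
```

View pics/a.png

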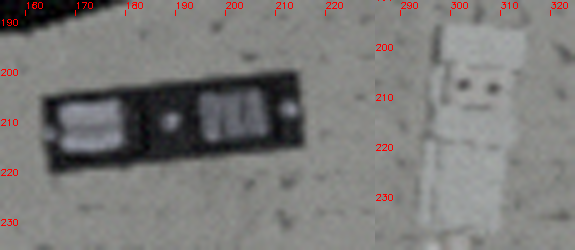

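View pics/b.png

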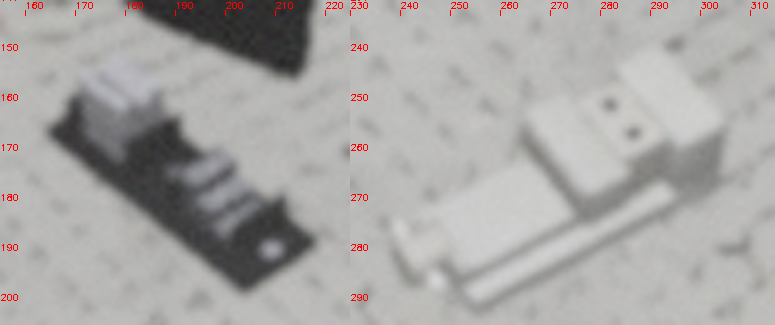

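The crops show the V-block in the +y seat, with its top centred at about (173.4,210) in the top view. The step block is in the -y seat. The vice's fixed jaw is toward world +x, and the setting block's holes are at (302.6,206.8) and (308.6,207.6). I'll fit the poses from these corner picks.

Create fit.py:
```python
from h import *
from scipy.optimize import least_squares
t=cam("top");s=cam("scene")
def fit(L,g,useboth=True):
    def f(p,w=None):
        r=[]
        for c,x,y,z,u,v in L:
            if w and c!=w: continue
            C,S=np.cos(p[2]),np.sin(p[2]); P=[p[0]+C*x/1e3-S*y/1e3,p[1]+S*x/1e3+C*y/1e3,z/1e3]
            r.append(proj(t if c=='t' else s,P)[0]-[u,v])
        return np.array(r)
    for w in ('t','s',None):
        o=least_squares(lambda p:f(p,w).ravel(),g,loss='soft_l1'); print(w,o.x.round(4))
    print(f(o.x).round(1).tolist()); return o.x
vice=[('t',36.5,0,47,305.6,207.2),('t',74,26,48,298.4,195),('t',74,-26,48,315.4,195.6),('t',1,26,48,296.6,217),('t',1,-26,48,313,218.6),
('s',36.5,0,47,284.3,253.7),('s',74,26,48,291,239),('s',74,-26,48,304.4,254.4),('s',48.5,-26,48,297,258.6),('s',48.5,26,48,283.4,244),
('s',23,26,48,272.4,248.6),('s',23,-26,48,285.4,264.4),('s',1,-26,48,278,268.4),('s',1,26,48,265.4,254)]
stand=[('t',-25,82,10,165,219.6),('t',25,82,10,163.4,204.4),('t',25,-82,10,214.4,199.4),('t',-25,-82,10,215.6,214),('t',0,0,12,189.2,209.2),
('s',-25,82,5,165,166),('s',-25,-82,3,204,198.4),('s',25,-82,5,218.2,188)]
vb=[('t',14,18,50,166.4,205),('t',14,-18,50,179.8,204.6),('t',-14,-18,50,179.8,214.6),('t',-14,18,50,167.4,215.4),
('s',14,18,50,178.6,151.6),('s',14,-18,50,187.6,158),('s',-14,-18,50,180.6,162.4),('s',-14,18,50,171.4,155.6)]
fit(vice,[.5,-.17,0]); S=fit(stand,[.53,.186,.1]); fit(vb,[.53,.23,.1])
C,Z=np.cos(S[2]),np.sin(S[2]);print("seat1",S[0]-Z*.042,S[1]+C*.042)
```

```bash
python3 fit.py
```

```text
t [ 0.509  -0.1693 -0.0674]
s [ 0.5076 -0.1696 -0.0622]
None [ 0.508  -0.1694 -0.0638]
[[0.2, 0.0], [-0.1, -0.7], [-0.2, 0.2], [-0.2, 1.1], [0.4, 1.0], [0.3, 0.2], [0.5, -0.6], [1.5, -0.3], [-0.6, 0.7], [-1.3, -0.7], [0.2, -0.3], [1.3, 0.2], [0.1, 0.9], [-1.2, -1.3]]
t [0.5302 0.191  0.1286]
s [0.5318 0.1927 0.1134]
None [0.5306 0.1916 0.1237]
[[-0.8, 0.0], [-0.5, -0.5], [0.0, -0.7], [0.3, 0.5], [0.1, -0.1], [-0.9, 0.2], [-0.0, 0.4], [0.8, 0.5]]
t [0.5263 0.2333 0.0759]
s [0.5249 0.2309 0.1808]
None [0.5256 0.2324 0.1208]
[[1.0, 1.1], [-0.7, 0.4], [0.1, -0.5], [0.8, -0.1], [0.9, -0.9], [0.5, -0.7], [-1.1, -0.1], [-0.5, -0.1]]
seat1 0.5254095925468268 0.2332578216979438
```

Create go.py:
```python
# usage: go.py x y z psi  (tool y axis = world y turned by psi) -> relative row in tool axes
import sys; from h import *
s=ctrl.get_state(); M=R.from_quat(s["tcp_rot"]); x,y,z,p=map(float,sys.argv[1:5])
T=R.from_matrix(np.array([[-np.cos(p),-np.sin(p),0],[-np.sin(p),np.cos(p),0],[0,0,-1]]))
print("row",M.inv().apply([x,y,z]-s["eef_pos"]).round(4),(M.inv()*T).as_rotvec().round(3),"t",round(s["time"],2))
```

Create v.py:
```python
# vice-frame / stand-frame points (mm) to world
import sys,math
o={'v':(.508,-.1694,-.064),'s':(.5305,.1916,.1225)}[sys.argv[1]]
x,y=float(sys.argv[2])/1e3,float(sys.argv[3])/1e3;c,s=math.cos(o[2]),math.sin(o[2])
print(round(o[0]+c*x-s*y,4),round(o[1]+s*x+c*y,4),o[2])
```

Run:
```python
from h import *
t=cam("top");s=cam("scene")
for z in (0,.05,.1,.15,.2,.3,.4):
    print(z,[(ray(t,a,z)[:2].round(3),ray(s,b,z)[:2].round(3)) for a,b in [((185,183),(217,153)),((110,187),(165,142))]])
```

```bash
python3 v.py v 12.2 0; python3 go.py .5202 -.1702 .1 -.064
```

```text
0 [(array([0.614, 0.21 ]), array([0.642, 0.236])), (array([0.596, 0.451]), array([0.55 , 0.362]))]
0.05 [(array([0.61 , 0.201]), array([0.611, 0.186])), (array([0.592, 0.431]), array([0.525, 0.305]))]
0.1 [(array([0.605, 0.191]), array([0.58 , 0.137])), (array([0.588, 0.412]), array([0.499, 0.249]))]
0.15 [(array([0.601, 0.181]), array([0.55 , 0.087])), (array([0.585, 0.393]), array([0.474, 0.192]))]
0.2 [(array([0.597, 0.172]), array([0.519, 0.038])), (array([0.581, 0.374]), array([0.448, 0.135]))]
0.3 [(array([0.588, 0.152]), array([ 0.457, -0.062])), (array([0.574, 0.335]), array([0.397, 0.022]))]
0.4 [(array([0.58 , 0.133]), array([ 0.396, -0.161])), (array([0.567, 0.297]), array([ 0.345, -0.091]))]
0.5202 -0.1702 -0.064
row [-0.5471 -0.692   0.1313] [-0.    -0.    -0.221] t 0.4
```

Run:
```python
from h import *
t=cam("top");s=cam("scene")
a=np.hstack([crop(t,90,100,110,100,3),crop(s,140,60,120,100,3)])
cv2.imwrite("pics/lamp.png",a)
```

```text
(no output)
```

View pics/lamp.png

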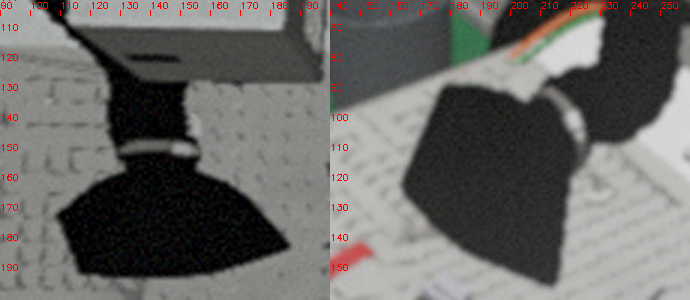

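The lamp shade's rim has its right tip at (186,183) in the top view and its lowest point near (135,193). In the scene view the rim runs from (165,121) to (214,155).

Run:
```python
from h import *
t=cam("top");s=cam("scene")
def tri(a,b):
    A=[];B=[]
    P=[np.array(c["camera_matrix"])@np.c_[c["R"].T,-c["R"].T@c["xyz"]] for c in (t,s)]
    X=cv2.triangulatePoints(P[0],P[1],np.array(a,float),np.array(b,float))[:,0];X=X[:3]/X[3]
    print(a,b,X.round(3),(proj(t,X)[0]-a).round(1))
tri((186,183),(214,155)); tri((145,148),(218,108)); tri((108,172),(180,88)); tri((108,172),(166,121)); tri((117,192),(165,121));tri((117,192),(177,89))
```

```text
(186, 183) (214, 155) [0.611 0.201 0.033] [-0.1  0.1]
(145, 148) (218, 108) [0.71  0.324 0.071] [-0.5  0.7]
(108, 172) (180, 88) [0.636 0.409 0.12 ] [ 1.2 -1.9]
(108, 172) (166, 121) [ 0.631  0.482 -0.036] [-2.9  4.8]
(117, 192) (165, 121) [0.582 0.416 0.027] [ 0.7 -1.1]
(117, 192) (177, 89) [0.589 0.356 0.164] [ 4.3 -6.6]
```

Units first: shifts go in shares of 0.5 m and turns go in shares of 90 degrees. So -0.361 m is -0.722, -0.357 m is -0.714, -0.22 rad is -0.1401.

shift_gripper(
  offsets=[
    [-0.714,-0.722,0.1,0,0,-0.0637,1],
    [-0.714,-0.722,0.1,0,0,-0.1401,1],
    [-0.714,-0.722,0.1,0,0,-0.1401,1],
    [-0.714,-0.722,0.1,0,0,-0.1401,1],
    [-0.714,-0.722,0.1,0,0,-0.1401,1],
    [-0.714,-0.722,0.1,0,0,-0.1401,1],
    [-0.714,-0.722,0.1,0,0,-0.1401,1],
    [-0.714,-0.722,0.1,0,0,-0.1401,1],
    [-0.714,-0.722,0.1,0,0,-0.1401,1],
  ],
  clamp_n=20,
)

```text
refused: offsets[0]: [-0.714, -0.722, 0.1, 0, 0, -0.0637, 1] is not of type 'object' (schema: type "object"). Nothing was moved.
```

Nothing moved. I misread the format; it is a list of objects, one for each row. Resending.

shift_gripper(
  offsets=[
    {"d":[-0.714,-0.722,0.1],"rot":[0,0,-0.0637],"aperture":1},
    {"d":[-0.714,-0.722,0.1],"rot":[0,0,-0.1401],"aperture":1},
    {"d":[-0.714,-0.722,0.1],"rot":[0,0,-0.1401],"aperture":1},
    {"d":[-0.714,-0.722,0.1],"rot":[0,0,-0.1401],"aperture":1},
    {"d":[-0.714,-0.722,0.1],"rot":[0,0,-0.1401],"aperture":1},
    {"d":[-0.714,-0.722,0.1],"rot":[0,0,-0.1401],"aperture":1},
    {"d":[-0.714,-0.722,0.1],"rot":[0,0,-0.1401],"aperture":1},
    {"d":[-0.714,-0.722,0.1],"rot":[0,0,-0.1401],"aperture":1},
    {"d":[-0.714,-0.722,0.1],"rot":[0,0,-0.1401],"aperture":1},
  ],
  clamp_n=20,
)

```text
time: 1.72
eef_pos: [0.4321, 0.1982, 0.1813]
tcp_rot: [0.035, 0.999, -0.0, 0.0]
contact_force: [-0.4, 0.2, -0.1]
opening: 1.0
finger_force: 0.0
```

```bash
python3 go.py .5202 -.1702 .1 -.064
```

```text
row [-0.1137 -0.3613  0.0815] [-0.     0.    -0.006] t 1.73
```

Scaled: -0.361 m is -0.722, -0.114 m is -0.228, -0.006 rad is -0.0038.

shift_gripper(
  offsets=[
    {"d":[-0.228,-0.722,0.16],"rot":[0,0,0.0038],"aperture":1},
    {"d":[-0.228,-0.722,0.16],"rot":[0,0,-0.0038],"aperture":1},
    {"d":[-0.228,-0.722,0.16],"rot":[0,0,-0.0038],"aperture":1},
    {"d":[-0.228,-0.722,0.16],"rot":[0,0,-0.0038],"aperture":1},
    {"d":[-0.228,-0.722,0.16],"rot":[0,0,-0.0038],"aperture":1},
    {"d":[-0.228,-0.722,0.16],"rot":[0,0,-0.0038],"aperture":1},
    {"d":[-0.228,-0.722,0.16],"rot":[0,0,-0.0038],"aperture":1},
    {"d":[-0.228,-0.722,0.16],"rot":[0,0,-0.0038],"aperture":1},
  ],
  clamp_n=20,
)

```text
time: 2.72
eef_pos: [0.5213, -0.1661, 0.1011]
tcp_rot: [0.03, 1.0, 0.0, -0.0]
contact_force: [-0.1, 0.8, -0.6]
opening: 1.002
finger_force: 0.0
```

```bash
python3 go.py .5202 -.1702 .022 -.064
```

Run:
```python
from h import *
t=cam("top");s=cam("scene")
a=np.hstack([crop(t,265,165,80,75,5),crop(s,220,200,80,75,5)])
cv2.imwrite("pics/c.png",a)
```

```text
row [ 0.0008 -0.0042  0.0791] [ 0.001 -0.001  0.005] t 2.73
```

View pics/c.png

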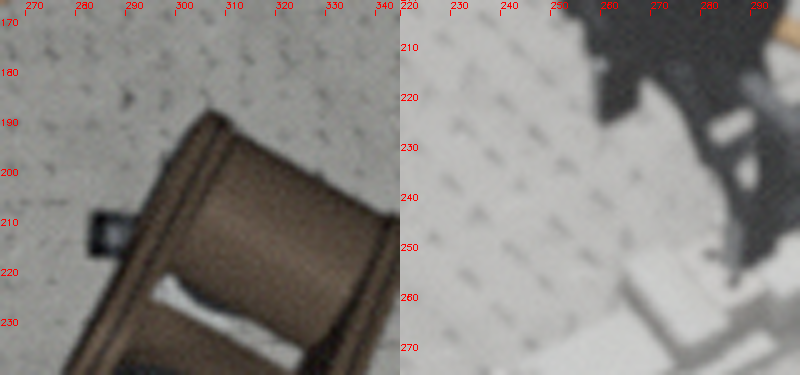

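The arm hides the vice from above. In the scene view the near fingertip is at about (286,256), beside the jaw. I descend next.

Scaled: 0.079 m is 0.158, 0.055 m is 0.11.

shift_gripper(
  offsets=[
    {"d":[0.002,0,0.06],"aperture":1},
    {"d":[0.002,0,0.11],"aperture":1},
    {"d":[0.002,0,0.158],"aperture":1},
    {"d":[0.002,0,0.158],"aperture":1},
    {"d":[0.002,0,0.158],"aperture":1},
  ],
  clamp_n=20,
)

```text
time: 3.45
eef_pos: [0.5209, -0.1658, 0.0235]
tcp_rot: [0.029, 1.0, -0.0, 0.001]
contact_force: [0.4, -0.8, 1.1]
opening: 0.998
finger_force: 0.0
```

```bash
python3 go.py .5202 -.1702 .022 -.064
```

```text
row [ 0.0005 -0.0045  0.0015] [-0.001  0.002  0.007] t 3.45
```

Scaled: -0.0045 m is -0.009, 0.001 m is 0.002, 0.006 rad is 0.0038.

shift_gripper(
  offsets=[
    {"d":[0,-0.009,0.002],"rot":[0,0,0.0038],"aperture":1},
    {"d":[0,-0.009,0.002],"rot":[0,0,0.0038],"aperture":0.5},
    {"d":[0,-0.009,0.002],"rot":[0,0,0.0038],"aperture":0.4},
    {"d":[0,-0.009,0.002],"rot":[0,0,0.0038],"aperture":0.4},
    {"d":[0,-0.009,0.002],"rot":[0,0,0.0038],"aperture":0.4},
    {"d":[0,-0.009,0.002],"rot":[0,0,0.0038],"aperture":0.4},
  ],
  clamp_n=25,
)

```text
time: 4.2
eef_pos: [0.5204, -0.1676, 0.0224]
tcp_rot: [0.034, 0.999, 0.004, -0.0]
contact_force: [-0.4, 12.6, 9.0]
opening: 0.6
finger_force: 26.8
```

```bash
python3 go.py .5202 -.1702 .022 -.064
```

```text
row [ 0.     -0.0026  0.0004] [ 0.008 -0.    -0.005] t 4.2
```

Scaled: 0.0097 m is 0.0194, 0.0025 m is 0.005, -0.002 rad is -0.0013.

shift_gripper(
  offsets=[
    {"d":[0.004,0.005,0],"rot":[0,0,-0.0013],"aperture":0.4},
    {"d":[0.008,0.005,0],"rot":[0,0,-0.0013],"aperture":0.4},
    {"d":[0.012,0.005,0],"rot":[0,0,-0.0013],"aperture":0.4},
    {"d":[0.016,0.005,0],"rot":[0,0,-0.0013],"aperture":0.4},
    {"d":[0.0194,0.005,0],"rot":[0,0,-0.0013],"aperture":0.4},
    {"d":[0.0194,0.005,0],"rot":[0,0,-0.0013],"aperture":0.4},
    {"d":[0.0194,0.005,0],"rot":[0,0,-0.0013],"aperture":0.4},
  ],
  clamp_n=25,
)

```text
time: 5.08
eef_pos: [0.5112, -0.1667, 0.0225]
tcp_rot: [0.033, 0.999, 0.002, 0.001]
contact_force: [1.2, 6.9, 7.6]
opening: 0.602
finger_force: 26.7
```

```bash
python3 go.py .5202 -.1676 .022 -.064
```

```text
row [-0.0091 -0.0003  0.0005] [ 0.004  0.001 -0.003] t 5.08
```

Scaled: -0.06 m is -0.12, -0.04 m is -0.08.

```bash
sed -i 's/-.1694/-.1666/' v.py
```

shift_gripper(
  offsets=[
    {"aperture":0.8},
    {"aperture":0.9},
    {"d":[0,0,-0.08],"aperture":0.9},
    {"d":[0,0,-0.12],"aperture":0.7},
    {"d":[0,0,-0.12],"aperture":0.65},
    {"d":[0,0,-0.12],"aperture":0.65},
  ],
  clamp_n=25,
)

```text
time: 5.82
eef_pos: [0.5095, -0.1677, 0.0801]
tcp_rot: [0.031, 1.0, 0.0, -0.001]
contact_force: [0.4, 0.7, -0.3]
opening: 0.652
finger_force: 0.0
```

```bash
python3 v.py v 31.5 0;python3 go.py .5394 -.1686 .08 -.066
```

```text
0.5394 -0.1686 -0.064
row [-0.0299  0.001   0.    ] [ 0.    -0.002  0.003] t 5.83
```

Scaled: -0.03 m is -0.06, 0.026 m is 0.052, 0.003 rad is 0.0019.

shift_gripper(
  offsets=[
    {"d":[-0.06,0.001,0],"rot":[0,0,0.0019],"aperture":0.65},
    {"d":[-0.06,0.001,0],"rot":[0,0,0.0019],"aperture":0.65},
    {"d":[-0.06,0.001,0.04],"rot":[0,0,0.0019],"aperture":0.65},
    {"d":[-0.06,0.001,0.052],"rot":[0,0,0.0019],"aperture":0.65},
    {"d":[-0.06,0.001,0.052],"rot":[0,0,0.0019],"aperture":0.65},
  ],
  clamp_n=25,
)

```text
time: 6.45
eef_pos: [0.5388, -0.1687, 0.0536]
tcp_rot: [0.033, 0.999, 0.001, -0.002]
contact_force: [0.2, 0.6, -0.4]
opening: 0.648
finger_force: 0.0
```

```bash
python3 go.py .5394 -.168 .026 -.066
```

Run:
```python
from h import *
t=cam("top");s=cam("scene")
a=np.hstack([crop(t,270,185,60,60,6),crop(s,240,220,70,60,6)])
cv2.imwrite("pics/d.png",a)
```

```text
row [-0.0006  0.0007  0.0276] [ 0.001 -0.003  0.   ] t 6.45
```

View pics/d.png

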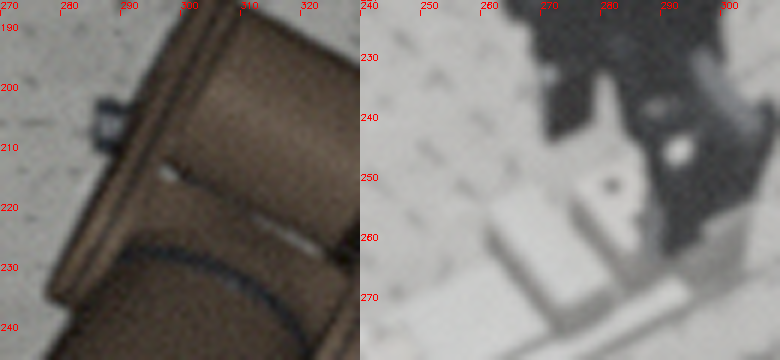

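The crop shows the front jaw slid back with a clear gap, and the block still against the rear jaw. The near fingertip's lowest corner is at about (290,263). I compare that with its predicted position.

Run:
```python
from h import *
s=cam("scene");st=ctrl.get_state();M=R.from_quat(st["tcp_rot"])
for dx in (11,-11):
  for dy in (-27.5,-42):
    for dz in(0,-6): print(dx,dy,dz,proj(s,st["eef_pos"]+M.apply([dx/1e3,dy/1e3,dz/1e3]))[0].round(1))
```

```text
11 -27.5 0 [286.1 262.6]
11 -27.5 -6 [286.2 260.9]
11 -42 0 [290.1 267.4]
11 -42 -6 [290.3 265.6]
-11 -27.5 0 [294.5 258. ]
-11 -27.5 -6 [294.7 256.3]
-11 -42 0 [298.6 262.7]
-11 -42 -6 [298.8 261. ]
```

Scaled: 0.0275 m is 0.055, 0.014 m is 0.028, 0.002 rad is 0.0013.

shift_gripper(
  offsets=[
    {"d":[-0.0006,0.0014,0.028],"rot":[0,0.0013,0],"aperture":0.65},
    {"d":[-0.0006,0.0014,0.055],"rot":[0,0.0013,0],"aperture":0.65},
    {"d":[-0.0006,0.0014,0.055],"rot":[0,0.0013,0],"aperture":0.65},
    {"d":[-0.0006,0.0014,0.055],"rot":[0,0.0013,0],"aperture":0.35},
    {"d":[-0.0006,0.0014,0.055],"rot":[0,0.0013,0],"aperture":0.3},
    {"d":[-0.0006,0.0014,0.055],"rot":[0,0.0013,0],"aperture":0.3},
    {"d":[-0.0006,0.0014,0.055],"rot":[0,0.0013,0],"aperture":0.3},
  ],
  clamp_n=40,
)

```text
time: 7.48
eef_pos: [0.5408, -0.1686, 0.0279]
tcp_rot: [0.033, 0.999, -0.0, -0.001]
contact_force: [-0.1, -0.2, -1.0]
opening: 0.425
finger_force: 40.5
```

```bash
python3 go.py .5394 -.168 .026 -.066
```

```text
row [0.0014 0.0005 0.0019] [-0.    -0.002  0.   ] t 7.47
```

Scaled: -0.07 m is -0.14, -0.03 m is -0.06.

shift_gripper(
  offsets=[
    {"d":[0,0,-0.02],"aperture":0.3},
    {"d":[0,0,-0.06],"aperture":0.3},
    {"d":[0,0,-0.1],"aperture":0.3},
    {"d":[0,0,-0.14],"aperture":0.3},
    {"d":[0,0,-0.14],"aperture":0.3},
  ],
  clamp_n=40,
)

```text
time: 8.1
eef_pos: [0.5426, -0.1695, 0.1011]
tcp_rot: [0.033, 0.999, -0.001, 0.002]
contact_force: [-0.2, -0.9, -1.3]
opening: 0.423
finger_force: 40.5
```

```bash
python3 go.py .48 .03 .05 0
```

```text
row [0.0758 0.1951 0.0504] [-0.003  0.003 -0.066] t 8.1
```

Scaled: 0.195 m is 0.39, 0.05 m is 0.1, -0.05 rad is -0.0318.

shift_gripper(
  offsets=[
    {"d":[0.02,0.05,0],"rot":[0,0,-0.0064],"aperture":0.3},
    {"d":[0.05,0.12,0],"rot":[0,0,-0.0191],"aperture":0.3},
    {"d":[0.08,0.2,0],"rot":[0,0,-0.0318],"aperture":0.3},
    {"d":[0.11,0.28,0.02],"rot":[0,0,-0.042],"aperture":0.3},
    {"d":[0.136,0.35,0.06],"rot":[0,0,-0.042],"aperture":0.3},
    {"d":[0.152,0.39,0.1],"rot":[0,0,-0.042],"aperture":0.3},
    {"d":[0.152,0.39,0.12],"rot":[0,0,-0.042],"aperture":0.3},
    {"d":[0.152,0.39,0.14],"rot":[0,0,-0.042],"aperture":0.3},
    {"d":[0.152,0.39,0.16],"rot":[0,0,-0.042],"aperture":0.3},
    {"d":[0.152,0.39,0.17],"rot":[0,0,-0.042],"aperture":0.3},
  ],
  clamp_n=40,
)

```text
time: 9.35
eef_pos: [0.4778, 0.0303, 0.0125]
tcp_rot: [0.0, 1.0, 0.0, -0.001]
contact_force: [-0.5, -0.2, -0.3]
opening: 0.424
finger_force: 40.5
```

```bash
python3 go.py .48 .03 .006 0
```

```text
row [-0.0022 -0.0003  0.0065] [ 0.    -0.002 -0.001] t 9.35
```

Scaled: 0.0055 m is 0.011, 0.004 m is 0.008.

shift_gripper(
  offsets=[
    {"d":[0,0,0.004],"aperture":0.3},
    {"d":[0,0,0.008],"aperture":0.3},
    {"d":[0,0,0.011],"aperture":0.3},
    {"d":[0,0,0.011],"aperture":0.3},
  ],
  clamp_n=40,
)

```text
time: 9.85
eef_pos: [0.4777, 0.031, 0.0075]
tcp_rot: [-0.0, 1.0, 0.0, -0.001]
contact_force: [0.6, 0.3, -1.1]
opening: 0.425
finger_force: 40.5
```

```bash
python3 go.py .478 .03 .006 0
```

```text
row [-0.0003 -0.001   0.0015] [ 0.    -0.002  0.   ] t 9.85
```

Scaled: 0.0021 m is 0.0042, 0.0014 m is 0.0028.

shift_gripper(
  offsets=[
    {"d":[0,0,0.0014],"aperture":0.3},
    {"d":[0,0,0.0028],"aperture":0.3},
    {"d":[0,0,0.0042],"aperture":0.3},
    {"d":[0,0,0.0042],"aperture":0.3},
  ],
  clamp_n=40,
)

```text
time: 10.35
eef_pos: [0.4778, 0.031, 0.0059]
tcp_rot: [-0.0, 1.0, 0.0, -0.001]
contact_force: [-2.6, 0.3, 5.0]
opening: 0.424
finger_force: 41.1
```

Scaled: -0.09 m is -0.18, -0.06 m is -0.12.

shift_gripper(
  offsets=[
    {"aperture":0.5},
    {"aperture":0.6},
    {"aperture":0.6},
    {"d":[0,0,-0.04],"aperture":0.6},
    {"d":[0,0,-0.12],"aperture":0.6},
    {"d":[0,0,-0.18],"aperture":0.6},
    {"d":[0,0,-0.18],"aperture":0.65},
  ],
  clamp_n=40,
)

```text
time: 11.22
eef_pos: [0.4801, 0.0307, 0.098]
tcp_rot: [-0.0, 1.0, -0.0, 0.002]
contact_force: [0.3, -0.5, -0.5]
opening: 0.648
finger_force: 0.0
```

```bash
python3 v.py s 0 42; python3 go.py .5255 .2345 .1 .122
```

```text
0.5254 0.2333 0.1225
row [-0.0455  0.2038 -0.0019] [-0.001  0.004 -0.122] t 11.22
```

Scaled: 0.204 m is 0.408, 0.15 m is 0.3, -0.122 rad is -0.0777.

shift_gripper(
  offsets=[
    {"d":[-0.02,0.1,-0.02],"rot":[0,0,-0.0382],"aperture":0.7},
    {"d":[-0.04,0.2,-0.02],"rot":[0,0,-0.0777],"aperture":0.7},
    {"d":[-0.06,0.3,-0.02],"rot":[0,0,-0.0777],"aperture":0.7},
    {"d":[-0.091,0.408,-0.02],"rot":[0,0,-0.0777],"aperture":0.7},
    {"d":[-0.091,0.408,0],"rot":[0,0,-0.0777],"aperture":0.7},
    {"d":[-0.091,0.408,0.04],"rot":[0,0,-0.0777],"aperture":0.7},
    {"d":[-0.091,0.408,0.06],"rot":[0,0,-0.0777],"aperture":0.7},
    {"d":[-0.091,0.408,0.06],"rot":[0,0,-0.0777],"aperture":0.7},
  ],
  clamp_n=40,
)

```text
time: 12.22
eef_pos: [0.5219, 0.2335, 0.0632]
tcp_rot: [-0.06, 0.998, -0.0, -0.003]
contact_force: [0.1, 0.4, -0.4]
opening: 0.698
finger_force: 0.0
```

```bash
python3 go.py .5255 .2345 .034 .122
```

Run:
```python
from h import *
t=cam("top");s=cam("scene")
a=np.hstack([crop(t,215,180,50,60,6),crop(s,150,125,70,60,6)])
cv2.imwrite("pics/e.png",a)
st=ctrl.get_state();M=R.from_quat(st["tcp_rot"])
for dx in (11,-11):
  for dy in (-29.7,29.7):print(dx,dy,proj(s,st["eef_pos"]+M.apply([dx/1e3,dy/1e3,-.008]))[0].round(1))
```

```text
row [-0.0039  0.0006  0.0292] [-0.    -0.006 -0.002] t 12.22
11 -29.7 [181.3 157.1]
11 29.7 [166.9 145.9]
-11 -29.7 [188.2 153.1]
-11 29.7 [173.8 142.2]
```

View pics/e.png

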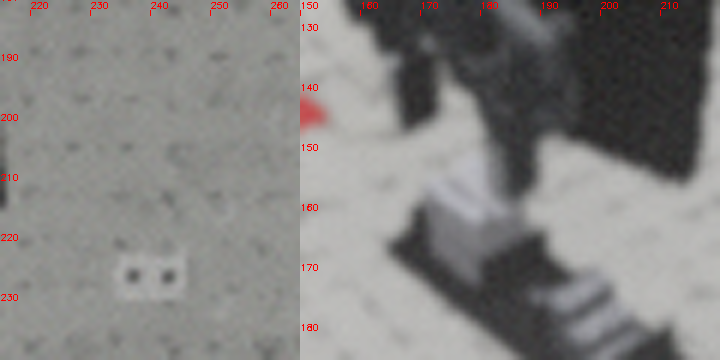

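The scene crop shows the gripper straddling the V-block, within about a pixel of where I predicted. The setting block stands upright on the plate at about (240.2,226.2) in the top view.

Scaled: 0.028 m is 0.056, 0.024 m is 0.048, -0.005 rad is -0.0032.

shift_gripper(
  offsets=[
    {"d":[-0.004,0,0.024],"rot":[0,-0.0032,-0.0013],"aperture":0.7},
    {"d":[-0.004,0,0.048],"rot":[0,-0.0032,-0.0013],"aperture":0.7},
    {"d":[-0.004,0,0.056],"rot":[0,-0.0032,-0.0013],"aperture":0.7},
    {"d":[-0.004,0,0.056],"rot":[0,-0.0032,-0.0013],"aperture":0.7},
  ],
  clamp_n=50,
)

```text
time: 12.82
eef_pos: [0.5247, 0.2352, 0.0366]
tcp_rot: [-0.062, 0.998, 0.0, 0.001]
contact_force: [0.4, -1.3, 0.2]
opening: 0.698
finger_force: 0.0
```

```bash
python3 go.py .5255 .2345 .035 .122
python3 -c "
from h import *
t=cam('top')
for uv in ((237,226.2),(243,226.2),(240.2,226.2)): print(ray(t,uv,.025).round(4))"
```

```text
row [-0.0007 -0.0007  0.0016] [0.    0.002 0.002] t 12.82
[0.4809 0.0385 0.025 ]
[0.4814 0.0199 0.025 ]
[0.4812 0.0286 0.025 ]
```

Scaled: 0.001 m is 0.002.

shift_gripper(
  offsets=[
    {"d":[0,0,0.002],"aperture":0.5},
    {"d":[0,0,0.002],"aperture":0.35},
    {"d":[0,0,0.002],"aperture":0.3},
    {"d":[0,0,0.002],"aperture":0.3},
    {"d":[0,0,0.002],"aperture":0.3},
  ],
  clamp_n=50,
)

```text
time: 13.5
eef_pos: [0.5257, 0.2354, 0.0369]
tcp_rot: [-0.062, 0.998, 0.0, 0.002]
contact_force: [0.2, -0.3, 2.7]
opening: 0.403
finger_force: 52.0
```

Scaled: -0.08 m is -0.16, -0.07 m is -0.14.

shift_gripper(
  offsets=[
    {"d":[0,0,-0.02],"aperture":0.3},
    {"d":[0,0,-0.06],"aperture":0.3},
    {"d":[0,0,-0.1],"aperture":0.3},
    {"d":[0,0,-0.14],"aperture":0.3},
    {"d":[0,0,-0.16],"aperture":0.3},
    {"d":[0,0,-0.16],"aperture":0.3},
  ],
  clamp_n=50,
)

```text
time: 14.25
eef_pos: [0.5256, 0.2354, 0.1177]
tcp_rot: [-0.062, 0.998, 0.001, 0.003]
contact_force: [-0.3, -0.1, -1.6]
opening: 0.406
finger_force: 51.5
```

```bash
python3 go.py .5397 -.1686 .12 -.065
```

```text
row [ 0.0361 -0.4026 -0.0028] [0.001 0.005 0.189] t 14.25
```

Scaled: -0.4026 m is -0.8052, -0.385 m is -0.77, 0.189 rad is 0.1203.

shift_gripper(
  offsets=[
    {"d":[0.004,-0.04,-0.006],"rot":[0,0,0.0127],"aperture":0.3},
    {"d":[0.01,-0.12,-0.006],"rot":[0,0,0.0255],"aperture":0.3},
    {"d":[0.02,-0.22,-0.006],"rot":[0,0,0.0382],"aperture":0.3},
    {"d":[0.03,-0.32,-0.006],"rot":[0,0,0.0509],"aperture":0.3},
    {"d":[0.04,-0.42,-0.006],"rot":[0,0,0.0637],"aperture":0.3},
    {"d":[0.05,-0.52,-0.006],"rot":[0,0,0.0764],"aperture":0.3},
    {"d":[0.056,-0.62,-0.006],"rot":[0,0,0.0891],"aperture":0.3},
    {"d":[0.064,-0.7,-0.006],"rot":[0,0.0013,0.1019],"aperture":0.3},
    {"d":[0.07,-0.77,-0.006],"rot":[0,0.0025,0.1146],"aperture":0.3},
    {"d":[0.072,-0.8052,-0.006],"rot":[0,0.0032,0.1203],"aperture":0.3},
  ],
  clamp_n=50,
)

```text
time: 15.5
eef_pos: [0.538, -0.1709, 0.1182]
tcp_rot: [0.034, 0.999, 0.001, -0.002]
contact_force: [0.2, 0.8, -1.6]
opening: 0.406
finger_force: 51.5
```

shift_gripper(
  offsets=[
    {"aperture":0.3},
    {"aperture":0.3},
    {"aperture":0.3},
  ],
)

```text
time: 15.88
eef_pos: [0.539, -0.1675, 0.1188]
tcp_rot: [0.032, 1.0, 0.0, -0.001]
contact_force: [-0.4, 0.0, -2.2]
opening: 0.401
finger_force: 51.5
```

```bash
python3 go.py .5397 -.1686 .08 -.065
```

```text
row [-0.0009 -0.0011  0.0388] [ 0.001 -0.003  0.002] t 15.88
```

Scaled: 0.038 m is 0.076, 0.03 m is 0.06, -0.002 rad is -0.0013.

shift_gripper(
  offsets=[
    {"d":[-0.0014,-0.002,0.03],"rot":[0,-0.0013,0.0013],"aperture":0.3},
    {"d":[-0.0014,-0.002,0.06],"rot":[0,-0.0013,0.0013],"aperture":0.3},
    {"d":[-0.0014,-0.002,0.076],"rot":[0,-0.0013,0.0013],"aperture":0.3},
    {"d":[-0.0014,-0.002,0.076],"rot":[0,-0.0013,0.0013],"aperture":0.3},
  ],
)

```text
time: 16.38
eef_pos: [0.5388, -0.1693, 0.0795]
tcp_rot: [0.033, 0.999, 0.001, -0.001]
contact_force: [0.5, -0.1, -2.2]
opening: 0.408
finger_force: 51.5
```

```bash
python3 go.py .5397 -.1686 .0489 -.065
```

Run:
```python
from h import *
s=cam("scene")
cv2.imwrite("pics/f.png",crop(s,240,215,80,65,8))
st=ctrl.get_state();M=R.from_quat(st["tcp_rot"])
for x in (-14,14):
  for z in (-.0269,.0131): print(x,z,proj(s,st["eef_pos"]+M.apply([-x/1e3,-.018,-z]))[0].round(1))
```

```text
row [-0.0009  0.0007  0.0306] [ 0.002 -0.003 -0.002] t 16.38
-14 -0.0269 [281.9 261.1]
-14 0.0131 [282.9 249.3]
14 -0.0269 [292.6 255.3]
14 0.0131 [293.9 243.5]
```

View pics/f.png

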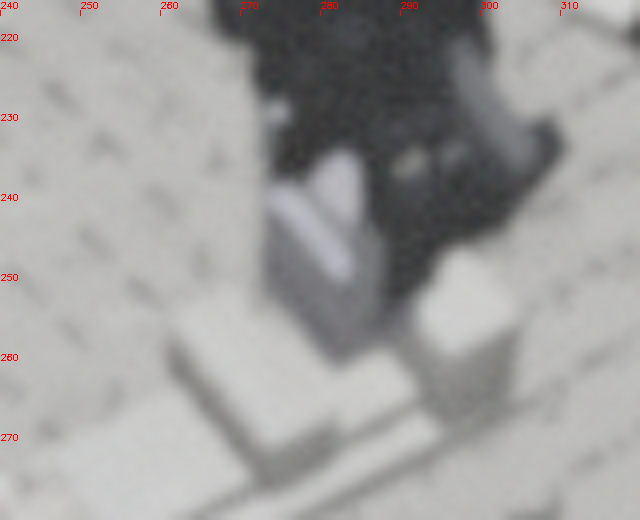

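The V-block's bottom front corner is at about (281.5,261), against a predicted (281.9,261.1). It hangs centred over the gap between the front jaw's edge near (282,266) and the rear jaw's corner near (296,259.5). I lower it now.

Scaled: 0.028 m is 0.056, 0.024 m is 0.048, -0.003 rad is -0.0019.

shift_gripper(
  offsets=[
    {"d":[-0.0012,0.001,0.012],"rot":[0.0013,-0.0019,-0.0013],"aperture":0.3},
    {"d":[-0.0012,0.001,0.024],"rot":[0.0013,-0.0019,-0.0013],"aperture":0.3},
    {"d":[-0.0012,0.001,0.036],"rot":[0.0013,-0.0019,-0.0013],"aperture":0.3},
    {"d":[-0.0012,0.001,0.048],"rot":[0.0013,-0.0019,-0.0013],"aperture":0.3},
    {"d":[-0.0012,0.001,0.056],"rot":[0.0013,-0.0019,-0.0013],"aperture":0.3},
    {"d":[-0.0012,0.001,0.056],"rot":[0.0013,-0.0019,-0.0013],"aperture":0.3},
  ],
)

```text
time: 17.18
eef_pos: [0.54, -0.1692, 0.0526]
tcp_rot: [0.032, 0.999, -0.001, 0.001]
contact_force: [0.2, 0.9, -2.2]
opening: 0.406
finger_force: 51.5
```

```bash
python3 go.py .5397 -.1686 .0489 -.065
```

```text
row [0.0003 0.0006 0.0037] [-0.001  0.002  0.   ] t 17.18
```

No contact down to TCP z = 52.6 mm, so the block is between the jaws with about 3.5 mm to go.

Scaled: 0.004 m is 0.008, 0.0034 m is 0.0068.

shift_gripper(
  offsets=[
    {"d":[0,0,0.0024],"aperture":0.3},
    {"d":[0,0,0.0048],"aperture":0.3},
    {"d":[0,0,0.0068],"aperture":0.3},
    {"d":[0,0,0.008],"aperture":0.3},
    {"d":[0,0,0.008],"aperture":0.3},
  ],
)

```text
time: 17.8
eef_pos: [0.5403, -0.1693, 0.049]
tcp_rot: [0.032, 0.999, -0.001, 0.001]
contact_force: [-0.3, -0.8, -1.9]
opening: 0.402
finger_force: 51.5
```

```bash
python3 go.py .5397 -.1686 .0489 -.065
```

```text
row [0.0006 0.0007 0.0001] [-0.002  0.003  0.   ] t 17.8
```

Scaled: 0.0018 m is 0.0036, 0.0012 m is 0.0024.

shift_gripper(
  offsets=[
    {"d":[0,0,0.0012],"aperture":0.3},
    {"d":[0,0,0.0024],"aperture":0.3},
    {"d":[0,0,0.0036],"aperture":0.3},
    {"d":[0,0,0.0036],"aperture":0.3},
  ],
)

```text
time: 18.3
eef_pos: [0.5407, -0.1695, 0.0489]
tcp_rot: [0.032, 0.999, -0.001, 0.001]
contact_force: [-3.4, 1.4, 7.4]
opening: 0.405
finger_force: 52.5
```

```bash
python3 go.py .5397 -.1686 .0489 -.065
```

```text
row [0.001  0.0008 0.    ] [-0.002  0.003  0.   ] t 18.3
```

Units first: shifts go in shares of 0.5 m and turns go in shares of 90 degrees. So -0.07 m is -0.14, -0.05 m is -0.1.

shift_gripper(
  offsets=[
    {"d":[0,0,-0.002],"aperture":0.3},
    {"d":[0,0,-0.002],"aperture":0.45},
    {"d":[0,0,-0.002],"aperture":0.6},
    {"d":[0,0,-0.002],"aperture":0.6},
    {"d":[0,0,-0.04],"aperture":0.6},
    {"d":[0,0,-0.1],"aperture":0.6},
    {"d":[0,0,-0.14],"aperture":0.6},
    {"d":[0,0,-0.14],"aperture":0.6},
  ],
  clamp_n=40,
)

```text
time: 19.3
eef_pos: [0.5417, -0.17, 0.1202]
tcp_rot: [0.032, 0.999, -0.002, 0.004]
contact_force: [0.5, 0.1, -0.3]
opening: 0.6
finger_force: 0.0
```

```bash
python3 go.py .4812 .031 .08 -1.571
```

```text
row [0.0737 0.1968 0.0389] [0.003 0.009 1.506] t 19.3
```

Scaled: 0.197 m is 0.394, 0.15 m is 0.3, 1.506 rad is 0.9587.

shift_gripper(
  offsets=[
    {"d":[0.04,0.1,0.02],"rot":[0,0,0.1197],"aperture":0.6},
    {"d":[0.08,0.2,0.04],"rot":[0,0,0.2355],"aperture":0.6},
    {"d":[0.12,0.3,0.06],"rot":[0,0,0.3501],"aperture":0.6},
    {"d":[0.148,0.394,0.078],"rot":[0,0,0.4711],"aperture":0.6},
    {"d":[0.148,0.394,0.078],"rot":[0,0,0.5857],"aperture":0.6},
    {"d":[0.148,0.394,0.078],"rot":[0,0,0.7003],"aperture":0.6},
    {"d":[0.148,0.394,0.078],"rot":[0,0,0.8149],"aperture":0.6},
    {"d":[0.148,0.394,0.078],"rot":[0,0,0.9231],"aperture":0.6},
    {"d":[0.148,0.394,0.078],"rot":[0,0,0.9587],"aperture":0.6},
    {"d":[0.148,0.394,0.078],"rot":[0,0,0.9587],"aperture":0.6},
  ],
  clamp_n=40,
)

```text
time: 20.55
eef_pos: [0.4783, 0.0322, 0.0768]
tcp_rot: [0.707, 0.707, -0.0, 0.001]
contact_force: [-0.1, 0.5, -0.7]
opening: 0.602
finger_force: 0.0
```

```bash
python3 go.py .4812 .031 .01 -1.571
python3 -c "
from h import *
s=cam('scene')
cv2.imwrite('pics/g.png',np.hstack([crop(s,170,185,80,70,5),crop(s,235,215,80,70,5)]))"
```

```text
row [-0.0011  0.0028  0.0668] [0.001 0.001 0.001] t 20.55
```

View pics/g.png

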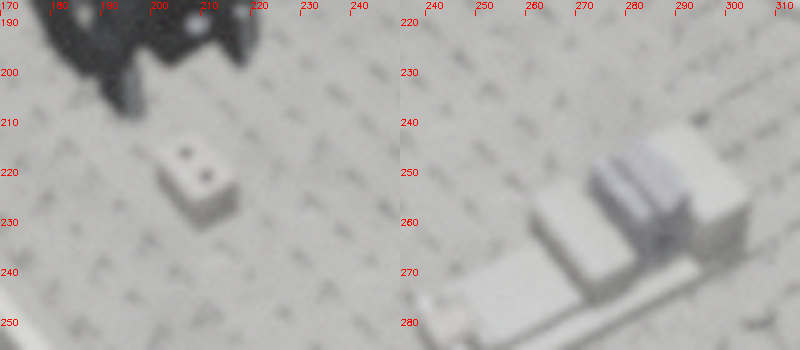

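The V-block stands upright on the bed with gaps either side, and the setting block stands upright on the plate. I descend and grip the setting block.

Scaled: 0.0665 m is 0.133, 0.055 m is 0.11.

shift_gripper(
  offsets=[
    {"d":[-0.002,0.004,0.06],"aperture":0.6},
    {"d":[-0.002,0.004,0.11],"aperture":0.6},
    {"d":[-0.002,0.004,0.133],"aperture":0.6},
    {"d":[-0.002,0.004,0.133],"aperture":0.6},
    {"d":[-0.002,0.004,0.133],"aperture":0.4},
    {"d":[-0.002,0.004,0.133],"aperture":0.2},
    {"d":[-0.002,0.004,0.133],"aperture":0.15},
    {"d":[-0.002,0.004,0.133],"aperture":0.15},
    {"d":[-0.002,0.004,0.133],"aperture":0.15},
  ],
  clamp_n=40,
)

```text
time: 21.72
eef_pos: [0.4825, 0.0308, 0.0125]
tcp_rot: [0.707, 0.707, 0.001, 0.003]
contact_force: [-1.0, -0.2, 5.5]
opening: 0.271
finger_force: 41.0
```

```bash
python3 go.py .4812 .031 .01 -1.571
```

```text
row [ 0.0002 -0.0013  0.0025] [0.005 0.002 0.   ] t 21.73
```

Scaled: -0.07 m is -0.14, -0.055 m is -0.11.

shift_gripper(
  offsets=[
    {"d":[0,0,-0.02],"aperture":0.15},
    {"d":[0,0,-0.06],"aperture":0.15},
    {"d":[0,0,-0.11],"aperture":0.15},
    {"d":[0,0,-0.14],"aperture":0.15},
    {"d":[0,0,-0.14],"aperture":0.15},
  ],
  clamp_n=40,
)

```text
time: 22.35
eef_pos: [0.4818, 0.031, 0.0823]
tcp_rot: [0.707, 0.707, 0.001, 0.003]
contact_force: [-0.1, -0.2, -0.3]
opening: 0.267
finger_force: 40.2
```

```bash
python3 go.py .5267 .2355 .08 -1.4485
```

```text
row [0.2045 0.0449 0.0021] [ 0.005  0.002 -0.122] t 22.35
```

Scaled: 0.2045 m is 0.409, 0.185 m is 0.37, -0.07 rad is -0.0446.

shift_gripper(
  offsets=[
    {"d":[0.04,0.01,0],"rot":[0,0,-0.0127],"aperture":0.15},
    {"d":[0.1,0.024,0],"rot":[0,0,-0.0255],"aperture":0.15},
    {"d":[0.17,0.04,0],"rot":[0,0,-0.0446],"aperture":0.15},
    {"d":[0.24,0.054,0],"rot":[0,0,-0.0637],"aperture":0.15},
    {"d":[0.31,0.07,0],"rot":[0,0,-0.0777],"aperture":0.15},
    {"d":[0.37,0.082,0],"rot":[0,0,-0.0777],"aperture":0.15},
    {"d":[0.409,0.09,0],"rot":[0.0019,0.0013,-0.0777],"aperture":0.15},
    {"d":[0.409,0.09,0.02],"rot":[0.0032,0.0013,-0.0777],"aperture":0.15},
    {"d":[0.409,0.09,0.04],"rot":[0.0032,0.0013,-0.0777],"aperture":0.15},
    {"d":[0.409,0.09,0.05],"rot":[0.0032,0.0013,-0.0777],"aperture":0.15},
  ],
)

```text
time: 23.6
eef_pos: [0.5251, 0.2343, 0.0543]
tcp_rot: [0.663, 0.749, -0.002, -0.002]
contact_force: [-1.0, 0.7, -1.3]
opening: 0.267
finger_force: 40.1
```

shift_gripper(
  offsets=[
    {"aperture":0.15},
    {"aperture":0.15},
  ],
)

```text
time: 23.85
eef_pos: [0.5265, 0.2352, 0.0563]
tcp_rot: [0.663, 0.749, -0.001, -0.001]
contact_force: [-0.2, -0.3, 0.2]
opening: 0.265
finger_force: 40.1
```

```bash
python3 go.py .5267 .2355 .0225 -1.4485
```

```text
row [0.0002 0.0003 0.0338] [-0.002 -0.    -0.001] t 23.85
```

shift_gripper(
  offsets=[
    {"d":[0,0,0.01],"aperture":0.15},
    {"d":[0,0,0.02],"aperture":0.15},
    {"d":[0,0,0.028],"aperture":0.15},
    {"d":[0,0,0.036],"aperture":0.15},
    {"d":[0,0,0.044],"aperture":0.15},
    {"d":[0,0,0.052],"aperture":0.15},
    {"d":[0,0,0.052],"aperture":0.15},
  ],
)

```text
time: 24.72
eef_pos: [0.5258, 0.2355, 0.0295]
tcp_rot: [0.663, 0.749, -0.001, -0.001]
contact_force: [0.0, 0.1, -1.4]
opening: 0.268
finger_force: 40.1
```

```bash
python3 go.py .5267 .2355 .0225 -1.4485
```

```text
row [-0.0001  0.0009  0.007 ] [-0.003 -0.    -0.   ] t 24.73
```

It is inside the cheeks without contact. I continue to the floor.

Scaled: 0.0075 m is 0.015, 0.0065 m is 0.013.

shift_gripper(
  offsets=[
    {"d":[0,0.0006,0.004],"aperture":0.15},
    {"d":[0,0.0006,0.008],"aperture":0.15},
    {"d":[0,0.0006,0.011],"aperture":0.15},
    {"d":[0,0.0006,0.013],"aperture":0.15},
    {"d":[0,0.0006,0.015],"aperture":0.15},
    {"d":[0,0.0006,0.015],"aperture":0.15},
  ],
)

```text
time: 25.48
eef_pos: [0.5265, 0.2356, 0.0226]
tcp_rot: [0.663, 0.749, -0.001, -0.001]
contact_force: [-0.3, -0.2, -0.6]
opening: 0.265
finger_force: 40.2
```

```bash
python3 go.py .5267 .2355 .0225 -1.4485
```

```text
row [-0.0001  0.0002  0.0001] [-0.002 -0.    -0.   ] t 25.48
```

Scaled: 0.002 m is 0.004, 0.0014 m is 0.0028.

shift_gripper(
  offsets=[
    {"d":[0,0,0.0014],"aperture":0.15},
    {"d":[0,0,0.0028],"aperture":0.15},
    {"d":[0,0,0.004],"aperture":0.15},
    {"d":[0,0,0.004],"aperture":0.15},
  ],
)

```text
time: 25.98
eef_pos: [0.5266, 0.2357, 0.0225]
tcp_rot: [0.663, 0.749, -0.001, -0.001]
contact_force: [-5.2, -1.6, 11.1]
opening: 0.267
finger_force: 41.5
```

```bash
python3 go.py .5267 .2355 .0225 -1.4485
```

```text
row [-0.0002  0.0001  0.    ] [-0.003  0.     0.   ] t 25.98
```

Scaled: -0.09 m is -0.18, -0.045 m is -0.09.

shift_gripper(
  offsets=[
    {"d":[0,0,-0.003],"aperture":0.2},
    {"d":[0,0,-0.003],"aperture":0.35},
    {"d":[0,0,-0.003],"aperture":0.42},
    {"d":[0,0,-0.003],"aperture":0.42},
    {"d":[0,0,-0.03],"aperture":0.42},
    {"d":[0,0,-0.09],"aperture":0.42},
    {"d":[0,0,-0.18],"aperture":0.5},
    {"d":[0,0,-0.18],"aperture":0.5},
  ],
)

```text
time: 26.98
eef_pos: [0.5301, 0.2365, 0.1164]
tcp_rot: [0.663, 0.749, 0.004, 0.002]
contact_force: [0.3, -0.5, -0.0]
opening: 0.496
finger_force: 0.0
```

```bash
python3 go.py .5105 -.167 .11 -.065
```

```text
row [-0.3982 -0.0687  0.0052] [ 0.008  0.004 -1.384] t 26.98
```

Scaled: -0.398 m is -0.796, -0.35 m is -0.7, -1.384 rad is -0.8811.

shift_gripper(
  offsets=[
    {"d":[-0.1,-0.018,0],"rot":[0,0,-0.1082],"aperture":0.8},
    {"d":[-0.2,-0.036,0],"rot":[0,0,-0.2228],"aperture":1},
    {"d":[-0.3,-0.052,0],"rot":[0,0,-0.3374],"aperture":1},
    {"d":[-0.4,-0.07,0],"rot":[0,0,-0.4456],"aperture":1},
    {"d":[-0.5,-0.086,0],"rot":[0,0,-0.5602],"aperture":1},
    {"d":[-0.6,-0.104,0],"rot":[0,0,-0.6685],"aperture":1},
    {"d":[-0.7,-0.12,0],"rot":[0,0,-0.7767],"aperture":1},
    {"d":[-0.796,-0.1374,0.01],"rot":[0,0,-0.8811],"aperture":1},
    {"d":[-0.796,-0.1374,0.01],"rot":[0,0,-0.8811],"aperture":1},
    {"d":[-0.796,-0.1374,0.01],"rot":[0,0,-0.8811],"aperture":1},
  ],
)

```text
time: 28.22
eef_pos: [0.5064, -0.1674, 0.1051]
tcp_rot: [0.033, 0.999, 0.0, -0.002]
contact_force: [1.1, -0.7, -0.3]
opening: 1.0
finger_force: 0.0
```

```bash
python3 go.py .5105 -.167 .022 -.065
```

Run:
```python
from h import *
t=cam("top")
g=cv2.cvtColor(t["pixels"],cv2.COLOR_RGB2GRAY)[200:220,160:186]
m=(cv2.GaussianBlur(g,(3,3),0)>100).astype(np.uint8)
n,l,st,c=cv2.connectedComponentsWithStats(m)
for i in range(1,n):
    if st[i,4]>15: print(st[i],c[i]+[160,200],ray(t,c[i]+[160,200],.035)[:2].round(4))
```

```text
row [-0.0044  0.0006  0.0831] [ 0.001 -0.003 -0.001] t 28.23
[  0   0  26  20 138] [166.52173913 205.97101449] [0.5382 0.2584]
[ 8  5 13  9 97] [174.16494845 209.41237113] [0.5282 0.2342]
[12 18 14  2 19] [179.68421053 218.73684211] [0.4998 0.216 ]
```

Scaled: 0.082 m is 0.164, 0.06 m is 0.12, -0.002 rad is -0.0013.

shift_gripper(
  offsets=[
    {"d":[-0.006,0.0012,0.06],"rot":[0,-0.0013,0],"aperture":1},
    {"d":[-0.006,0.0012,0.12],"rot":[0,-0.0013,0],"aperture":1},
    {"d":[-0.006,0.0012,0.164],"rot":[0,-0.0013,0],"aperture":1},
    {"d":[-0.006,0.0012,0.164],"rot":[0,-0.0013,0],"aperture":1},
    {"d":[-0.006,0.0012,0.164],"rot":[0,-0.0013,0],"aperture":0.6},
    {"d":[-0.006,0.0012,0.164],"rot":[0,-0.0013,0],"aperture":0.4},
    {"d":[-0.006,0.0012,0.164],"rot":[0,-0.0013,0],"aperture":0.4},
    {"d":[-0.006,0.0012,0.164],"rot":[0,-0.0013,0],"aperture":0.4},
  ],
  clamp_n=25,
)

```text
time: 29.28
eef_pos: [0.5109, -0.1668, 0.0253]
tcp_rot: [0.033, 0.999, 0.001, 0.001]
contact_force: [-0.4, 5.9, 5.9]
opening: 0.597
finger_force: 26.9
```

```bash
python3 go.py .5105 -.167 .022 -.065
```

```text
row [ 0.0004 -0.0003  0.0033] [ 0.001  0.002 -0.001] t 29.27
```

Gripped. I slide the jaw forward, slowly near contact.

Scaled: -0.006 m is -0.012, -0.0055 m is -0.011.

shift_gripper(
  offsets=[
    {"d":[-0.003,0.001,0],"aperture":0.4},
    {"d":[-0.006,0.001,0],"aperture":0.4},
    {"d":[-0.009,0.001,0],"aperture":0.4},
    {"d":[-0.011,0.001,0],"aperture":0.4},
    {"d":[-0.012,0.001,0],"aperture":0.4},
    {"d":[-0.012,0.001,0],"aperture":0.4},
  ],
)

```text
time: 30.02
eef_pos: [0.5163, -0.1672, 0.0253]
tcp_rot: [0.033, 0.999, 0.0, 0.0]
contact_force: [-2.2, 3.2, 8.0]
opening: 0.6
finger_force: 27.0
```

shift_gripper(
  offsets=[
    {"d":[-0.0008,0,0],"aperture":0.4},
    {"d":[-0.0016,0,0],"aperture":0.4},
    {"d":[-0.0016,0,0],"aperture":0.4},
  ],
)

```text
time: 30.4
eef_pos: [0.517, -0.1673, 0.0253]
tcp_rot: [0.033, 0.999, 0.0, 0.0]
contact_force: [-1.8, 3.2, 6.2]
opening: 0.598
finger_force: 27.0
```

shift_gripper(
  offsets=[
    {"d":[-0.0008,0,0],"aperture":0.4},
    {"d":[-0.0016,0,0],"aperture":0.4},
    {"d":[-0.0016,0,0],"aperture":0.4},
  ],
)

```text
time: 30.78
eef_pos: [0.5172, -0.1673, 0.0253]
tcp_rot: [0.033, 0.999, 0.0, -0.001]
contact_force: [-4.7, 3.1, 8.7]
opening: 0.603
finger_force: 27.2
```

Scaled: -0.0008 m is -0.0016, -0.0004 m is -0.0008.

shift_gripper(
  offsets=[
    {"d":[-0.0008,0,0],"aperture":0.4},
    {"d":[-0.0016,0,0],"aperture":0.4},
    {"d":[-0.0016,0,0],"aperture":0.4},
  ],
)

```text
time: 31.15
eef_pos: [0.5172, -0.1673, 0.0253]
tcp_rot: [0.032, 0.999, 0.0, -0.002]
contact_force: [-6.9, 4.3, 11.3]
opening: 0.601
finger_force: 27.5
```

shift_gripper(
  offsets=[
    {"d":[-0.001,0,0],"aperture":0.4},
    {"d":[-0.0016,0,0],"aperture":0.4},
    {"d":[-0.0016,0,0],"aperture":0.4},
  ],
  clamp_n=40,
)

```text
time: 31.52
eef_pos: [0.5172, -0.1672, 0.0253]
tcp_rot: [0.032, 0.999, 0.001, -0.003]
contact_force: [-10.2, 3.1, 13.7]
opening: 0.595
finger_force: 41.1
```

Scaled: 0.2 m is 0.4, 0.15 m is 0.3.

shift_gripper(
  offsets=[
    {"aperture":0.8},
    {"aperture":0.95},
    {"aperture":0.95},
    {"d":[0,0,-0.06],"aperture":0.95},
    {"d":[0,0,-0.16],"aperture":0.95},
    {"d":[0.06,0.1,-0.26],"aperture":0.95},
    {"d":[0.1,0.2,-0.28],"aperture":0.95},
    {"d":[0.1,0.3,-0.28],"aperture":0.95},
    {"d":[0.1,0.4,-0.28],"aperture":0.95},
    {"d":[0.1,0.4,-0.28],"aperture":0.95},
  ],
)

```text
time: 32.78
eef_pos: [0.4817, 0.0381, 0.1636]
tcp_rot: [0.03, 1.0, 0.0, 0.0]
contact_force: [-0.4, -0.1, 0.2]
opening: 0.949
finger_force: 0.0
```

Run:
```python
from h import *
from scipy.ndimage import gaussian_filter1d
s=cam("scene");g=cv2.cvtColor(s["pixels"],cv2.COLOR_RGB2GRAY).astype(float)
# profile across jaws at heights of jaw tops along vice x, y=-22
O=np.array([.508,-.1694]);c,sn=np.cos(-.064),np.sin(-.064)
for y in (-22,-10):
    xs=np.arange(0,76,3);P=[[O[0]+c*x/1e3-sn*y/1e3,O[1]+sn*x/1e3+c*y/1e3,.048] for x in xs]
    q=proj(s,P).astype(np.float32); print(y,[(int(x),int(cv2.remap(g.astype(np.float32),q[i:i+1,:1],q[i:i+1,1:],1)[0,0])) for i,x in enumerate(xs)])
```

```text
-22 [(0, 184), (3, 188), (6, 188), (9, 189), (12, 189), (15, 188), (18, 170), (21, 138), (24, 113), (27, 106), (30, 103), (33, 115), (36, 120), (39, 124), (42, 135), (45, 155), (48, 179), (51, 194), (54, 198), (57, 197), (60, 198), (63, 198), (66, 197), (69, 196), (72, 188), (75, 180)]
-10 [(0, 197), (3, 202), (6, 202), (9, 201), (12, 199), (15, 198), (18, 182), (21, 152), (24, 141), (27, 147), (30, 142), (33, 135), (36, 136), (39, 152), (42, 158), (45, 153), (48, 147), (51, 159), (54, 188), (57, 202), (60, 205), (63, 205), (66, 205), (69, 203), (72, 197), (75, 189)]
```

```bash
python3 -c "
from plant import ctrl, read_camera
print(ctrl.sign_off())"
```

```text
the job is handed in; nothing more can be done
None
```

The job is handed in at about 33 s: the V-block stands on the vice bed with the front jaw pushed snug against it (firm stop at 10 N), and the setting block is down on the floor of the seat the V-block came from; I was out of picture views by then, so that end state rests on contact forces, heights and camera measurements.

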